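# Take a probe reading through the test kiln's port

### The job

Pull the kiln's sprung port shutter by its red knob all the way out to its stop, then take the orange-handled temperature probe from the rack and lower its rod straight down through the open port, never letting the probe touch the kiln, until the blue band is level with the lid's top. Finish while still holding the probe there, upright, still and centred in the port to within about 5 mm; do not let go of it. Leave the other things where they stand.

Things in the scene. Friction and masses are not known exactly. Their poses are not given: they have to be found in the camera images.
- port (a point): centre of the kiln's probe port, at the lid's top surface (145 mm above the table). The port is a round 28 mm hole straight down through the 30 mm thick white lid; the chamber below is open to 111 mm under the lid's top. It lies 30 mm from the lid's middle. The kiln is a fixed low steel box 240 x 240 mm with a white lid. Axes are the kiln's: z up, -x is the direction in which the shutter pulls out (roughly towards the robot)
- shutter_knob (a point): grip centre of the red upright knob on the port shutter (22 mm thick; it stands from 5 to 45 mm above the lid's top, this point 30 mm above). The shutter is a dark steel plate, 131 x 48 x 5 mm, sliding flat on the lid between two 8 mm high tracks; closed it covers the port. The knob moves with it along the kiln's -x; axes are the kiln's
- shutter (a joint): how far the shutter is pulled out, in m: 0 shut, 0.05 at its stop. A spring and stiff tracks resist with 5 N at the start and 7 N at the stop; the tracks' friction keeps it where it is let go. At the start it is between 0 and 0.01, still covering the port
- probe_grip (a point): centre of the probe's orange handle (round, 24 mm thick, 60 mm tall; a thin black ring near its lower end), z up along the probe. The probe stands upright in the rack, its handle resting on the rack's top; below the handle runs a steel rod 8 mm thick and 100 mm long. Mass about 0.11 kg
- probe_band (a point): centre of the 12 mm wide blue depth band on the probe's rod, on its axis, 80 mm below the handle's centre and 50 mm above the rod's tip (hidden below the rack's top while the probe stands there)
- probe_tip (a point): lower tip of the probe's rod, on its axis, 130 mm below the handle's centre
- rack: fixed wooden rack 70 x 180 mm (foot 90 x 200), top 108 mm above the table, with two 14 mm through holes 90 mm apart along its y axis; the probe stands in one, the needle tool in the other. Origin on the table under its middle; z up
- figure: terracotta bell-shaped clay figure with a head, 106 mm wide, 155 mm tall; bystander; origin at the centre of its underside
- coil_pot: grey coiled clay pot, 108 mm wide, 65 mm tall, on a wooden board; bystander; origin at the centre of its underside
- bowl: blue ceramic bowl, 110 mm wide, 50 mm tall; bystander; origin at the centre of its underside
- glaze_jar: amber jar with white cap, 70 mm wide, 100 mm tall; bystander; origin at the centre of its underside
- mug: terracotta mug, 80 mm wide, 90 mm tall; bystander; origin at the centre of its underside
- cone_plaque: terracotta strip 35 x 110 mm with three small cones, 63 mm tall; bystander; origin at the centre of its underside
- needle_tool: needle tool with a dark wooden handle (24 mm thick, 64 mm tall), standing in the rack's other hole, 90 mm from the probe; bystander; origin at the underside of its handle, on the rack's top
- probe: the whole probe (handle and rod); origin on its axis at the handle's underside, 30 mm below the handle's centre; z up along the probe
- kiln: the whole kiln with its shutter; origin on the table under its middle, 30 mm from the port's axis; axes as for the port

How it is judged:
On the way, in this order (a step that is already met when the one before it is completed fails the run):
1. the shutter is pulled out to its stop (at least 46 of 50 mm) (value of joint shutter above 0.046 m), for 0.2 s.
2. the probe is lifted by the gripper, its tip clear above the kiln's lid (height (world z) of probe_tip above 0.147 m and contact force between probe and the fingers above 1 N), for 0.1 s.
3. the held probe's tip is inside the port, more than 20 mm below the lid's top (z of probe_tip in the frame of port below -0.02 m and horizontal distance between probe_tip and port below 0.011 m and contact force between probe and the fingers above 1 N), for 0.1 s.
At the end, for the whole second after the job is handed in: Shutter out at least 44 of 50 mm; gripper holds the probe still, off the kiln, upright within 0.1 rad; blue band within 8 mm of the lid top's height and 5 mm of the port axis, tip within 7 mm of the axis; every bystander within 30 mm of its start (value of joint shutter above 0.044 m and contact force between probe and the fingers above 1 N and horizontal distance between probe_band and port below 0.005 m and horizontal distance between probe_tip and port below 0.007 m and z of probe_band in the frame of port between -0.008 and 0.008 m and angle between probe_grip's own z axis and vertical below 0.1 rad and contact force between probe and kiln below 0.2 N and linear speed of probe below 0.01 m/s and distance of each of figure, coil_pot, bowl, glaze_jar, mug, cone_plaque, needle_tool from where it was at the start of the episode below 0.03 m); the arm keeps its last pose, push and grip.
It fails at once if the probe touches the kiln or its shutter (contact force between probe and kiln above 0.3 N).
It fails at once if a bystander is shifted by more than 30 mm or knocked over (distance of any of figure, coil_pot, bowl, glaze_jar, mug, cone_plaque, needle_tool from where it was at the start of the episode above 0.03 m or angle between any of figure, coil_pot, bowl, glaze_jar, mug, cone_plaque, needle_tool's own z axis and vertical above 0.5 rad).
It also fails if it takes over 64 s, if anything falls off the work surface, if the arm or the gripper's body presses on something with over 40 N, if the wrist force passes 120 N, or if a joint passes its speed limit or range.

### The arm

A 7-joint arm with a two-finger parallel gripper is mounted at the origin on the work surface. World frame = base frame: x ahead of the robot, y to its left, z up, the work surface at z = 0. Lengths are in m, angles in rad, forces in N, time in s.
With the tool pointing down it reaches from about 0.425 to 1.025 m from the base axis. Payload 9.4 kg.
Tool frame: the origin (TCP) lies on the centre line of the jaws, within the pads' length; the fingertips stand env.tips_ahead ahead of it and the grasp point (between the pads) lies 2 mm behind it (env.tips_ahead is the distance from the TCP to the fingertips, in m); z points along the fingers, y is the line along which they close (so a half turn about z gives the same grasp; the last joint's range is limited). The gripper opens to 93 mm and grips with 3 to 60 N. Pads are 15 mm wide; open, the fingers measure 128 mm over their backs; the gripper's body (75 mm by 188 mm) begins 65 mm behind the grasp point.
Start: joints at [1.04, 0.599, -0.003, 1.599, 0.002, 0.943, -0.08], TCP at [0.318, -0.652, 0.236] pointing down, gripper open.
Joint ranges: [-2.57, 2.57], [-0.35, 1.97], [-1.29, 1.29], [0.11, 2.56], [-1.05, 4.19], [0.11, 1.86], [-2.63, 2.63]. Speed limits (rad/s): [2.22, 2.22, 3.01, 3.01, 3.14, 3.14, 3.14].

### API

Orientations are given as a rotation vector (axis times angle).
In Python, from workcell import env gives the robot as it stands.
- The arm moves only by the tool arm_command, never from a script. Its arguments are lists of equal length, an entry for each row: "linear": the shift along the tool's x, y, z scaled (see below), a list of three; "turn": the turn, a rotation vector about the tool's x, y, z scaled (see below), a list of three. A call has 1 to 20 rows; each row shifts and turns the commanded pose from where the row before left it, along the tool's axes as they then stand; what a row does not reach is not made up. The controller multiplies each number of a shift by 0.03 m and each number of a turn by 5 degrees. A row lasts 1/12 s, in which the tool goes at most 41.7 mm and 7.16 degrees, less where a joint would pass 70% of its speed; a pose out of reach is approached as far as the arm can. A call with a number of a shift or a turn outside -1 to 1 is refused whole. A call with a gripper value outside its range is refused whole. "hand" is the opening, from 0 (shut) to 1 (fully open), set as the call begins (left out, the last holds). The fingers move at their own pace and stop on an object; the grip force is fixed at half the most. Time passes only in rows, so rows that do not move let the fingers close. It gives the time, the measured TCP pose, the force, the opening and the grip force at its end, in the units of the state.
- env.get_obs(): the state, without advancing time (a new reading comes with each control period).
- env.read_camera(name): name is "scene" or "top" or "wrist"; returns a dict with "image" (400x640x3 uint8, red, green, blue), "intrinsics" (3x3 intrinsics, pixels), "pose" (4x4, takes a point from camera to world coordinates). Camera axes: x right, y down, z forward; pixel columns grow to the right and rows downward; lengths in m; the calibration is good to about 2 mm. A picture is of the moment at which its call begins. There is no depth.
- env.job_done(): hands the job in; it is judged then, once.
The state is a dict: "clock": time; "joint_pos": joint angles; "dq": joint speeds; "tau": joint torques, N m; "ee_pos": TCP position; "tool_rot": TCP orientation; "ft_force": force on the tool from outside, world axes, zero at the start; "wrist_torque": the same for the moment, N m; "grip_width": finger opening in m; "gripper_force": force on a finger pad.
Only numpy, scipy, OpenCV 4.12 (cv2) and the standard library are available. Lean on these libraries where they do the work, as an engineer would, in place of code of your own. Each camera call takes 0.05 s, during which the arm holds its last target. There are 200 camera calls.

## Working session

There is one attempt and no reset: what is moved stays moved. The work goes in short steps, Python scripts to look and compute and a tool call to move; the robot and the scene stay as the last step left them, time stands still between calls to the robot, and variables do not carry over. Pictures are saved under pics/ and viewed, at most 10 in all, crops included, and the job is handed in when it is done.

Besides the shell and the picture viewer there is one more tool, called in YAML: its name, and indented under it one key for each argument. arm_command: Moves the arm, as the interface text tells. Shifts and turns lie within -1 to 1; 1 stands for 0.03 m of shift or 5 degrees of turn. Its arguments: {"type":"object","properties":{"linear":{"type":"array"},"turn":{"type":"array"},"hand":{"type":"number"}},"required":["linear","turn"]}

```bash
mkdir -p pics; ls; python3 - <<'E'
from workcell import env
import cv2,numpy as np
o=env.get_obs()
print(o['clock'],o['ee_pos'],o['tool_rot'],o['grip_width'],env.tips_ahead)
for n in ['scene','top']:
    c=env.read_camera(n); cv2.imwrite(f'pics/{n}0.png',c['image'][:,:,::-1]); np.savez(f'{n}0.npz',**c)
    print(n,c['intrinsics'].round(1).tolist(),c['pose'].round(3).tolist())
E
```

```text
pics
0.0 [ 0.3176097  -0.65124173  0.23478249] [-3.05966496e+00 -7.06509492e-01  7.89585956e-04] 0.09346298622639158 0.017
scene [[402.9, 0.0, 309.9], [0.0, 402.9, 198.8], [0.0, 0.0, 1.0]] [[0.913, 0.293, -0.285, 0.911], [0.408, -0.686, 0.602, -0.739], [-0.019, -0.666, -0.746, 1.011], [0.0, 0.0, 0.0, 1.0]]
top [[417.2, 0.0, 313.0], [0.0, 417.2, 197.2], [0.0, 0.0, 1.0]] [[-0.003, -0.99, 0.141, 0.359], [-1.0, 0.006, 0.017, -0.04], [-0.018, -0.141, -0.99, 1.568], [0.0, 0.0, 0.0, 1.0]]
```

View pics/scene0.png

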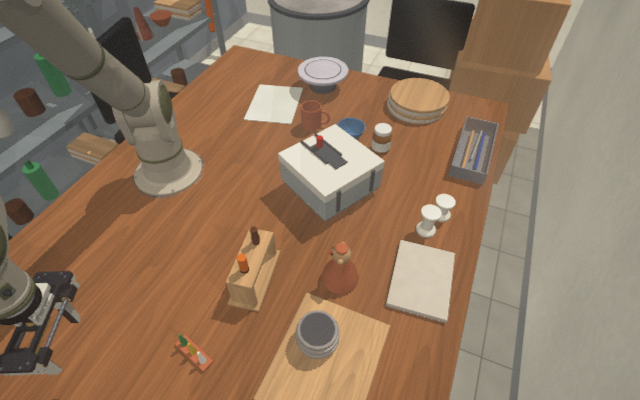

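View pics/top0.png

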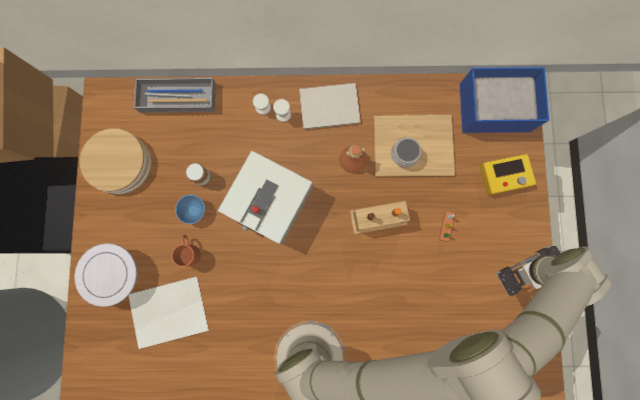

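The scene view shows the knob near (320,142), the kiln lid near (330,160) and the orange handle at (242,263). In the top view they are at (255,210), (265,197) and (397,211), with the needle tool at (371,217).

```bash
cat > h.py <<'E'
import cv2,numpy as np
def ray(c,u,v):
    d=c['pose'][:3,:3]@np.linalg.inv(c['intrinsics'])@np.array([u,v,1.]); return c['pose'][:3,3],d/np.linalg.norm(d)
def plane(c,u,v,z):
    o,d=ray(c,u,v); return o+d*(z-o[2])/d[2]
def tri(rs):
    A=sum(np.eye(3)-np.outer(d,d) for o,d in rs); b=sum((np.eye(3)-np.outer(d,d))@o for o,d in rs); return np.linalg.solve(A,b)
def blobs(img,lo,hi,box,amin=8):
    hsv=cv2.cvtColor(img,cv2.COLOR_RGB2HSV); m=cv2.inRange(hsv,lo,hi)
    k=np.zeros_like(m); x0,y0,x1,y1=box; k[y0:y1,x0:x1]=m[y0:y1,x0:x1]
    n,l,s,c=cv2.connectedComponentsWithStats(k)
    return [(c[i].round(1),s[i].tolist(),l==i) for i in sorted(range(1,n),key=lambda i:-s[i,4]) if s[i,4]>=amin],k
E
python3 - <<'E'
from h import *
S=dict(np.load('scene0.npz'));T=dict(np.load('top0.npz'))
for nm,c,kb,hb in [('S',S,(305,125,335,160),(230,245,255,280)),('T',T,(243,200,268,225),(385,200,410,222))]:
    for box in (kb,hb):
        for lo,hi in (((0,150,90),(5,255,255)),((6,170,150),(16,255,255)),((170,150,90),(180,255,255))):
            b,_=blobs(c['image'],lo,hi,box); print(nm,lo,[(x[0],x[1]) for x in b[:2]])
b,_=blobs(T['image'],(0,0,190),(180,45,255),(210,145,320,250))
pts=np.vstack([np.argwhere(x[2])[:,::-1] for x in b[:3]]).astype(np.float32)
P=np.array([plane(T,u,v,.145)[:2] for u,v in pts],np.float32)
r=cv2.minAreaRect(P); print('lid',[x[1] for x in b[:3]],r)
b,k=blobs(T['image'],(0,0,0),(180,90,100),(235,175,285,235))
P=np.array([plane(T,u,v,.15)[:2] for v,u in np.argwhere(b[0][2])],np.float32); print('plate',b[0][1],cv2.minAreaRect(P))
i=T['image'][150:250,205:325]; j=T['image'][190:240,340:420]
cv2.imwrite('pics/t_crop.png',cv2.resize(i,(720,600),interpolation=cv2.INTER_CUBIC)[:,:,::-1])
E
```

```text
S (0, 150, 90) [(array([318.8, 137.8]), [317, 136, 5, 5, 21])]
S (6, 170, 150) []
S (170, 150, 90) []
S (0, 150, 90) []
S (6, 170, 150) [(array([241.1, 257.8]), [237, 254, 9, 9, 63])]
S (170, 150, 90) []
T (0, 150, 90) [(array([255.2, 209.2]), [252, 206, 7, 7, 32])]
T (6, 170, 150) []
T (170, 150, 90) []
T (0, 150, 90) []
T (6, 170, 150) [(array([397.2, 210.8]), [394, 208, 7, 7, 39])]
T (170, 150, 90) []
lid [[218, 151, 94, 92, 3779], [242, 214, 18, 16, 165]] ((0.5670541524887085, 0.15193116664886475), (0.23999792337417603, 0.24007590115070343), 61.800411224365234)
plate [258, 209, 8, 8, 38] ((0.5104044675827026, 0.16015906631946564), (0.02012849971652031, 0.02290123887360096), 64.132080078125)
```

View pics/t_crop.png

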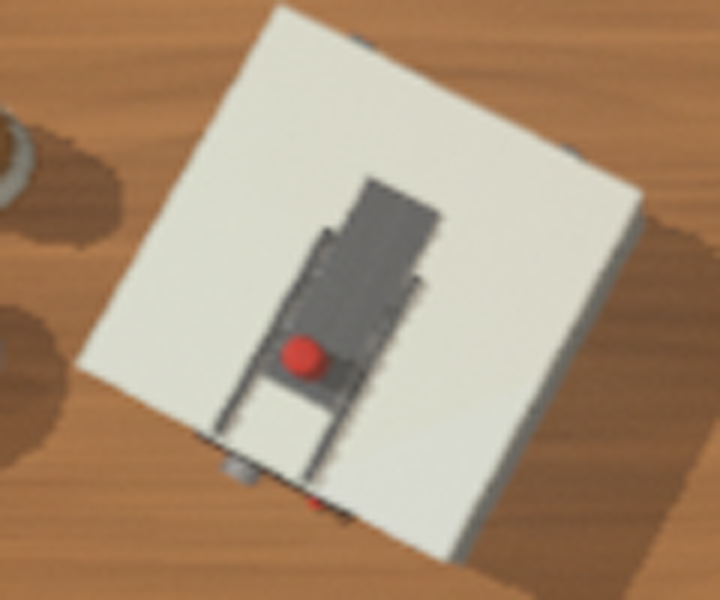

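```bash
python3 - <<'E'
from h import *
from workcell import env
from scipy.spatial.transform import Rotation as R
S=dict(np.load('scene0.npz'));T=dict(np.load('top0.npz'))
print('knob',plane(T,255.2,209.2,.188),tri([ray(S,318.8,137.8),ray(T,255.2,209.2)]))
print('probe',plane(T,397.2,210.8,.166),tri([ray(S,241.1,257.8),ray(T,397.2,210.8)]))
print('needle',plane(T,371,217,.17))
print(R.from_rotvec(env.get_obs()['tool_rot']).as_matrix().round(3))
E
```

```text
knob [0.51615925 0.17667157 0.188     ] [0.51588875 0.17678527 0.1845849 ]
probe [ 0.51066025 -0.29943051  0.166     ] [ 0.50986347 -0.30137062  0.16141629]
needle [ 0.48978395 -0.21043799  0.17      ]
[[ 0.899  0.438 -0.001]
 [ 0.438 -0.899  0.001]
 [-0.    -0.001 -1.   ]]
```

arm_command:
  linear:
    - [0,0,-0.3]
    - [0,0,-0.3]
    - [0,0,-0.3]
    - [0,0,-0.3]
    - [0,0,-0.3]
    - [0,0,-0.3]
    - [0,0,-0.3]
    - [0,0,-0.3]
    - [0.9,-0.24,0]
    - [0.9,-0.24,0]
    - [0.9,-0.24,0]
    - [0.9,-0.24,0]
    - [0.9,-0.24,0]
    - [0.9,-0.24,0]
    - [0.9,-0.24,0]
    - [0.9,-0.24,0]
    - [0.9,-0.24,0]
    - [0.9,-0.24,0]
    - [0.9,-0.24,0]
    - [0.9,-0.24,0]
  turn:
    - [0,0,-0.9]
    - [0,0,-0.9]
    - [0,0,-0.9]
    - [0,0,-0.9]
    - [0,0,-0.9]
    - [0,0,-0.9]
    - [0,0,-0.9]
    - [0,0,-0.9]
    - [0,0,0]
    - [0,0,0]
    - [0,0,0]
    - [0,0,0]
    - [0,0,0]
    - [0,0,0]
    - [0,0,0]
    - [0,0,0]
    - [0,0,0]
    - [0,0,0]
    - [0,0,0]
    - [0,0,0]

```text
clock: 1.77
ee_pos: [0.3935, -0.3236, 0.3075]
tool_rot: [-2.693, -1.618, 0.0]
ft_force: [-1.1, -0.3, -0.5]
grip_width: 0.093
gripper_force: 0.0
```

arm_command:
  linear:
    - [0.9,-0.24,0]
    - [0.9,-0.24,0]
    - [0.9,-0.24,0]
    - [0.9,-0.24,0]
    - [0.9,-0.24,0]
    - [0.9,-0.24,0]
    - [0.9,-0.24,0]
    - [0.9,-0.24,0]
    - [0.9,-0.24,0]
    - [0.9,-0.24,0]
    - [0.9,-0.24,0]
    - [0.9,-0.24,0]
    - [0.9,-0.24,0]
    - [0.9,-0.24,0]
    - [0.9,-0.24,0]
    - [0.9,-0.24,0]
    - [0,0,0]
    - [0,0,0]
    - [0,0,0]
  turn:
    - [0,0,0]
    - [0,0,0]
    - [0,0,0]
    - [0,0,0]
    - [0,0,0]
    - [0,0,0]
    - [0,0,0]
    - [0,0,0]
    - [0,0,0]
    - [0,0,0]
    - [0,0,0]
    - [0,0,0]
    - [0,0,0]
    - [0,0,0]
    - [0,0,0]
    - [0,0,0]
    - [0,0,0]
    - [0,0,0]
    - [0,0,0]

```text
clock: 3.35
ee_pos: [0.4944, 0.1099, 0.3072]
tool_rot: [2.693, 1.618, -0.002]
ft_force: [-0.2, 1.0, 1.1]
grip_width: 0.0929
gripper_force: 0.0
```

```bash
cat >> h.py <<'E'
from scipy.spatial.transform import Rotation as R
def goal(env,p,deg=None):
    "shift to p in tool units; optional turn of tool y to bearing deg"
    o=env.get_obs(); M=R.from_rotvec(o['tool_rot']).as_matrix(); y=np.degrees(np.arctan2(M[1,1],M[0,1]))
    print('t',o['clock'],'tcp',np.round(o['ee_pos'],4),'z',M[:,2].round(4),'ybear',y.round(2),'w',o['grip_width'],'F',np.round(o['ft_force'],2))
    print('tool units',(M.T@(np.array(p)-o['ee_pos'])/.03).round(3), 'turn z units',None if deg is None else round(-((deg-y+90)%180-90)/5,2))
def snap(env,n,f):
    c=env.read_camera(n); np.savez(f+'.npz',**c); cv2.imwrite(f'pics/{f}.png',c['image'][:,:,::-1]); return c
E
python3 - <<'E'
from h import *
from workcell import env
goal(env,(.516,.1765,.173),-28.2)
c=snap(env,'wrist','w1'); print(c['pose'].round(3).tolist())
for b in blobs(c['image'],(0,150,90),(5,255,255),(0,0,640,400))[0][:3]: print(b[0],b[1],plane(c,*b[0],.187))
E
```

```text
t 3.35 tcp [0.4944 0.1099 0.3072] z [-1.e-03 -7.e-04 -1.e+00] ybear -28.0 w 0.09288348143129618 F [-0.24  1.04  1.07]
tool units [ 2.302 -0.403  4.472] turn z units 0.04
[[0.884, -0.454, -0.112, 0.526], [-0.468, -0.859, -0.21, 0.169], [-0.001, 0.238, -0.971, 0.456], [0.0, 0.0, 0.0, 1.0]]
[304.1 121.1] [293, 110, 23, 23, 396] [0.51820936 0.17772727 0.187     ]
```

View pics/w1.png

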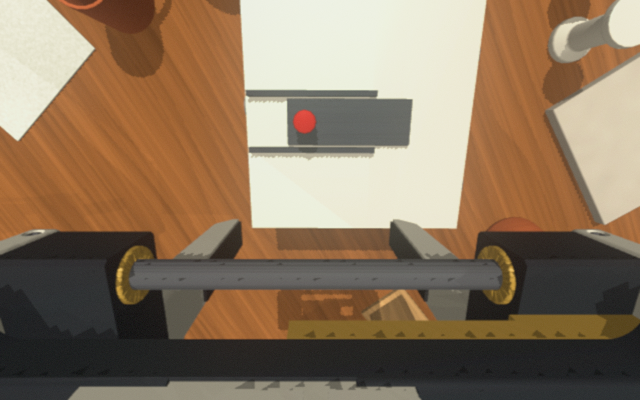

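The wrist view shows the knob at (304,121) and the shutter plate spanning columns 288 to 412. I'll go down over the knob and close on it.

arm_command:
  linear:
    - [0.39,-0.06,0]
    - [0.39,-0.06,0]
    - [0.39,-0.06,0]
    - [0.39,-0.06,0]
    - [0.39,-0.06,0]
    - [0.39,-0.06,0]
    - [0,0,0.55]
    - [0,0,0.55]
    - [0,0,0.55]
    - [0,0,0.55]
    - [0,0,0.55]
    - [0,0,0.55]
    - [0,0,0.55]
    - [0,0,0.55]
    - [0,0,0]
    - [0,0,0]
  turn:
    - [0,0,0]
    - [0,0,0]
    - [0,0,0]
    - [0,0,0]
    - [0,0,0]
    - [0,0,0]
    - [0,0,0]
    - [0,0,0]
    - [0,0,0]
    - [0,0,0]
    - [0,0,0]
    - [0,0,0]
    - [0,0,0]
    - [0,0,0]
    - [0,0,0]
    - [0,0,0]

```text
clock: 4.73
ee_pos: [0.5179, 0.1783, 0.1751]
tool_rot: [-2.692, -1.619, 0.003]
ft_force: [0.5, 0.3, 0.3]
grip_width: 0.0932
gripper_force: 0.0
```

arm_command:
  linear:
    - [0,0,0]
    - [0,0,0]
    - [0,0,0]
    - [0,0,0]
    - [0,0,0]
    - [0,0,0]
    - [0,0,0]
    - [0,0,0]
    - [0,0,0]
    - [0,0,0]
  turn:
    - [0,0,0]
    - [0,0,0]
    - [0,0,0]
    - [0,0,0]
    - [0,0,0]
    - [0,0,0]
    - [0,0,0]
    - [0,0,0]
    - [0,0,0]
    - [0,0,0]
  hand: 0

```text
clock: 5.57
ee_pos: [0.5181, 0.1776, 0.1756]
tool_rot: [-2.693, -1.618, 0.0]
ft_force: [-0.8, 0.2, -1.1]
grip_width: 0.031
gripper_force: 0.0
```

arm_command:
  linear:
    - [0,0,0]
    - [0,0,0]
    - [0,0,0]
    - [0,0,0]
    - [0,0,0]
    - [0,-0.15,0]
    - [0,-0.15,0]
    - [0,-0.15,0]
    - [0,-0.15,0]
    - [0,-0.15,0]
    - [0,-0.15,0]
    - [0,-0.15,0]
    - [0,-0.15,0]
    - [0,-0.15,0]
    - [0,-0.15,0]
    - [0,0,0]
    - [0,0,0]
    - [0,0,0]
  turn:
    - [0,0,0]
    - [0,0,0]
    - [0,0,0]
    - [0,0,0]
    - [0,0,0]
    - [0,0,0]
    - [0,0,0]
    - [0,0,0]
    - [0,0,0]
    - [0,0,0]
    - [0,0,0]
    - [0,0,0]
    - [0,0,0]
    - [0,0,0]
    - [0,0,0]
    - [0,0,0]
    - [0,0,0]
    - [0,0,0]

```text
clock: 7.07
ee_pos: [0.4787, 0.1987, 0.1756]
tool_rot: [2.693, 1.618, 0.001]
ft_force: [3.6, -0.3, -3.4]
grip_width: 0.0217
gripper_force: 30.0
```

arm_command:
  linear:
    - [0,-0.1,0]
    - [0,-0.1,0]
    - [0,0,0]
    - [0,0,0]
  turn:
    - [0,0,0]
    - [0,0,0]
    - [0,0,0]
    - [0,0,0]

```text
clock: 7.4
ee_pos: [0.4753, 0.2005, 0.1756]
tool_rot: [2.693, 1.615, 0.004]
ft_force: [10.5, -3.4, -8.0]
grip_width: 0.0215
gripper_force: 30.0
```

arm_command:
  linear:
    - [0,-0.1,0]
    - [0,0,0]
    - [0,0,0]
  turn:
    - [0,0,0]
    - [0,0,0]
    - [0,0,0]

```text
clock: 7.65
ee_pos: [0.4752, 0.2006, 0.1756]
tool_rot: [2.693, 1.611, 0.008]
ft_force: [20.9, -9.6, -12.3]
grip_width: 0.0213
gripper_force: 30.0
```

arm_command:
  linear:
    - [0,0.1,0]
    - [0,0.1,0]
    - [0,0,0]
    - [0,0,0]
    - [0,0,0]
  turn:
    - [0,0,0]
    - [0,0,0]
    - [0,0,0]
    - [0,0,0]
    - [0,0,0]

```text
clock: 8.07
ee_pos: [0.4759, 0.2003, 0.1756]
tool_rot: [2.693, 1.618, 0.001]
ft_force: [5.5, 0.8, -3.7]
grip_width: 0.0215
gripper_force: 30.0
```

arm_command:
  linear:
    - [0,0,0]
    - [0,0,0]
    - [0,0,0]
    - [0,0,0]
    - [0,0,0]
    - [0,0,0]
    - [0,0,0]
    - [0,0,0]
  turn:
    - [0,0,0]
    - [0,0,0]
    - [0,0,0]
    - [0,0,0]
    - [0,0,0]
    - [0,0,0]
    - [0,0,0]
    - [0,0,0]
  hand: 0.8

```text
clock: 8.73
ee_pos: [0.4757, 0.2001, 0.1756]
tool_rot: [2.693, 1.618, -0.0]
ft_force: [0.5, -0.4, 0.3]
grip_width: 0.0704
gripper_force: 0.0
```

arm_command:
  linear:
    - [0,0,-0.5]
    - [0,0,-0.6]
    - [0,0,-0.6]
    - [0,0,-0.6]
    - [-0.1,0.5,-0.6]
    - [-0.1,0.5,-0.6]
    - [-0.1,0.5,-0.6]
    - [-0.1,0.5,0]
    - [-0.1,0.5,0]
    - [-0.1,0.5,0]
    - [-0.1,0.5,0]
    - [0,0,0]
    - [0,0,0]
    - [0,0,0]
  turn:
    - [0,0,0]
    - [0,0,0]
    - [0,0,0]
    - [0,0,0]
    - [0,0,0]
    - [0,0,0]
    - [0,0,0]
    - [0,0,0]
    - [0,0,0]
    - [0,0,0]
    - [0,0,0]
    - [0,0,0]
    - [0,0,0]
    - [0,0,0]

```text
clock: 9.9
ee_pos: [0.558, 0.1327, 0.2979]
tool_rot: [-2.692, -1.618, 0.002]
ft_force: [0.1, 0.4, -0.4]
grip_width: 0.074
gripper_force: 0.0
```

```bash
python3 - <<'E'
from h import *
from workcell import env
goal(env,(.510,-.30,.30),13)
c=snap(env,'wrist','w2'); snap(env,'top','t2'); 
E
```

```text
t 9.9 tcp [0.558  0.1327 0.2979] z [-1.6e-03  2.0e-04 -1.0e+00] ybear -27.97 w 0.07401868292444135 F [ 0.14  0.36 -0.41]
tool units [-13.49    5.351  -0.071] turn z units -8.19
```

View pics/w2.png

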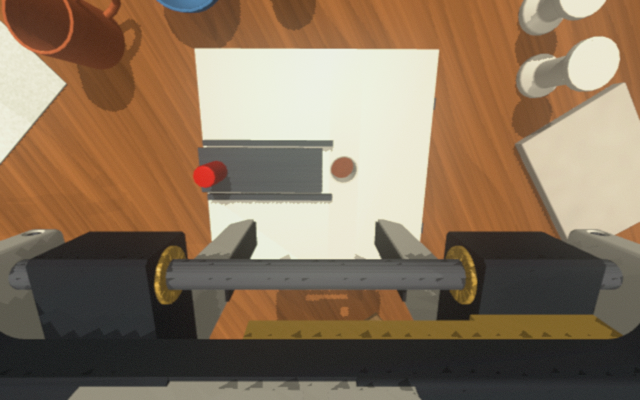

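The port is open at about (343,168), and the shutter is holding at its stop.

```bash
python3 - <<'E'
from h import *
for f,box in (('w2',(328,152,362,186)),('t2',(262,180,292,206))):
    c=dict(np.load(f+'.npz')); img=c['image']
    hsv=cv2.cvtColor(img,cv2.COLOR_RGB2HSV)
    if f=='t2':
        # search about predicted port
        P=np.linalg.inv(c['pose'])@np.array([.594,.138,.145,1]); uv=c['intrinsics']@(P[:3]/P[2]); u,v=uv[:2].astype(int); print('pred',uv); box=(u-8,v-8,u+9,v+9)
    x0,y0,x1,y1=box; sub=img[y0:y1,x0:x1].astype(int)
    w=np.median(sub[-3:,-6:].reshape(-1,3),0); m=(np.abs(sub-w).sum(2)>60).astype(np.uint8)
    n,l,s,ce=cv2.connectedComponentsWithStats(m); i=min(range(1,n),key=lambda i:np.hypot(*(ce[i]-np.array([(x1-x0)/2,(y1-y0)/2])))+(s[i,4]<15)*99)
    p=np.argwhere(l==i)[:,::-1]+[x0,y0]; cn=cv2.findContours((l==i).astype(np.uint8),0,1)[0][0]
    P=np.array([plane(c,*q,.145)[:2] for q in p]); print(f,s[i],p.mean(0),P.mean(0),cv2.minEnclosingCircle(P.astype(np.float32)), cv2.minAreaRect(P.astype(np.float32)))
c=dict(np.load('w2.npz')); hsv=cv2.cvtColor(c['image'],cv2.COLOR_RGB2HSV)
m=(cv2.inRange(hsv,(0,0,190),(180,45,255))); n,l,s,_=cv2.connectedComponentsWithStats(m[:225,190:445]); i=1+s[1:,4].argmax(); p=np.argwhere(l==i)[:,::-1]+[190,0]
P=np.array([plane(c,*q,.145)[:2] for q in p],np.float32)
a=np.radians(-28.1);ex=np.array([np.cos(a),np.sin(a)]);ey=np.array([-ex[1],ex[0]])
print('lid ex',(P@ex).min(),(P@ex).max(),'ey max',(P@ey).max()); ctr=((P@ex).max()-.12)*ex+((P@ey).max()-.12)*ey; print(ctr, 'port',ctr+.03*ex)
E
```

```text
w2 [  2   4  28  27 590] [343.23728814 168.99491525] [0.59440372 0.13770187] ((0.594520092010498, 0.13764260709285736), 0.015070769004523754) ((0.594581663608551, 0.13747265934944153), (0.02835833840072155, 0.02927069179713726), 62.16080093383789)
pred [268.6241894  188.19896524   1.        ]
t2 [10  0  7 12 41] [273.97560976 183.7804878 ] [0.60942233 0.11958658] ((0.6034231185913086, 0.12293252348899841), 0.022217223420739174) ((0.6034231185913086, 0.12293251603841782), (0.0389992892742157, 0.020874442532658577), 0.5245239734649658)
lid ex 0.3101351104221785 0.5497430112056534 ey max 0.5203161090011037
[0.5676415  0.15071553] port [0.59410531 0.13658517]
```

arm_command:
  linear:
    - [-0.9,0.36,0]
    - [-0.9,0.36,0]
    - [-0.9,0.36,0]
    - [-0.9,0.36,0]
    - [-0.9,0.36,0]
    - [-0.9,0.36,0]
    - [-0.9,0.36,0]
    - [-0.9,0.36,0]
    - [-0.9,0.36,0]
    - [-0.9,0.36,0]
    - [-0.9,0.36,0]
    - [0,0,0]
  turn:
    - [0,0,0]
    - [0,0,0]
    - [0,0,0]
    - [0,0,0]
    - [0,0,0]
    - [0,0,0]
    - [0,0,0]
    - [0,0,0]
    - [0,0,0]
    - [0,0,0]
    - [0,0,0]
    - [0,0,0]

```text
clock: 11.0
ee_pos: [0.5227, -0.1912, 0.2984]
tool_rot: [2.696, 1.609, -0.003]
ft_force: [0.4, -0.2, 0.5]
grip_width: 0.0745
gripper_force: 0.0
```

arm_command:
  linear:
    - [0,0,0]
    - [0,0,0]
    - [0,0,0]
    - [0,0,0]
    - [0,0,0]
    - [0,0,0]
    - [0,0,0]
    - [0,0,0]
    - [0,0,0]
    - [0,0,0]
    - [0,0,0]
    - [0,0,0]
  turn:
    - [0,0,-0.82]
    - [0,0,-0.82]
    - [0,0,-0.82]
    - [0,0,-0.82]
    - [0,0,-0.82]
    - [0,0,-0.82]
    - [0,0,-0.82]
    - [0,0,-0.82]
    - [0,0,-0.82]
    - [0,0,-0.82]
    - [0,0,0]
    - [0,0,0]

```text
clock: 12.0
ee_pos: [0.5241, -0.185, 0.2987]
tool_rot: [-1.957, -2.457, -0.0]
ft_force: [0.7, -0.5, -0.3]
grip_width: 0.0748
gripper_force: 0.0
```

```bash
python3 - <<'E'
from h import *
from workcell import env
goal(env,(.510,-.30,.145),13)
c=snap(env,'wrist','w3')
E
```

```text
t 12.0 tcp [ 0.5241 -0.185   0.2987] z [ 0.e+00  2.e-04 -1.e+00] ybear 12.93 w 0.07475826697882539 F [ 0.74 -0.48 -0.26]
tool units [-3.633 -1.316  5.121] turn z units -0.01
```

View pics/w3.png

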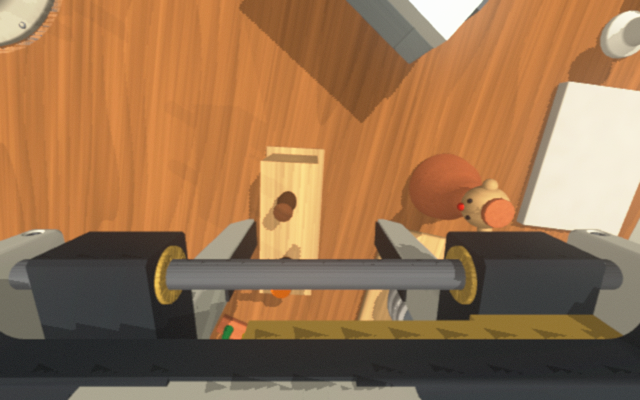

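The needle tool is at (284,212), and the orange handle at (281,293) is half hidden by the gripper. I'll back off so the probe is in view.

arm_command:
  linear:
    - [-0.8,-0.2,0]
    - [-0.8,-0.2,0]
    - [-0.8,-0.2,0]
    - [-0.8,-0.2,0]
    - [-0.8,-0.2,0]
    - [-0.8,-0.2,0]
    - [-0.8,-0.1,0]
    - [0,0,0]
    - [0,0,0]
    - [0,0,0]
  turn:
    - [0,0,0]
    - [0,0,0]
    - [0,0,0]
    - [0,0,0]
    - [0,0,0]
    - [0,0,0]
    - [0,0,0]
    - [0,0,0]
    - [0,0,0]
    - [0,0,0]

```text
clock: 12.88
ee_pos: [0.5241, -0.357, 0.2985]
tool_rot: [-1.956, -2.458, -0.001]
ft_force: [-0.9, -0.6, 0.3]
grip_width: 0.0745
gripper_force: 0.0
```

```bash
python3 - <<'E'
from h import *
from workcell import env
c=snap(env,'wrist','w4'); img=c['image']
T=dict(np.load('top0.npz'));S=dict(np.load('scene0.npz'))
for b in blobs(img,(4,170,150),(17,255,255),(180,40,460,230),60)[0][:4]: print(b[0],b[1],plane(c,*b[0],.165),tri([ray(c,*b[0]),ray(T,397.2,210.8)]))
goal(env,(.510,-.30,.145),13)
E
```

```text
[210.  124.5] [180, 40, 72, 183, 5007] [ 0.40936026 -0.31376959  0.165     ] [ 0.48534387 -0.28076282  0.36462554]
[454.2  62.5] [445, 40, 15, 49, 365] [ 0.62268126 -0.20670917  0.165     ] [ 0.50538823 -0.26827269  0.40395193]
[313.6 137.9] [303, 124, 24, 25, 353] [ 0.51080573 -0.30335967  0.165     ] [ 0.51174569 -0.30340475  0.14793051]
[434.4  61.1] [419, 40, 29, 45, 310] [ 0.60435228 -0.20974101  0.165     ] [ 0.5065983  -0.26779178  0.39296929]
t 12.9333 tcp [ 0.5242 -0.3567  0.2987] z [-0.e+00  6.e-04 -1.e+00] ybear 13.05 w 0.07435138064069598 F [-0.14 -1.03  1.29]
tool units [ 1.944 -0.034  5.123] turn z units 0.01
```

View pics/w4.png

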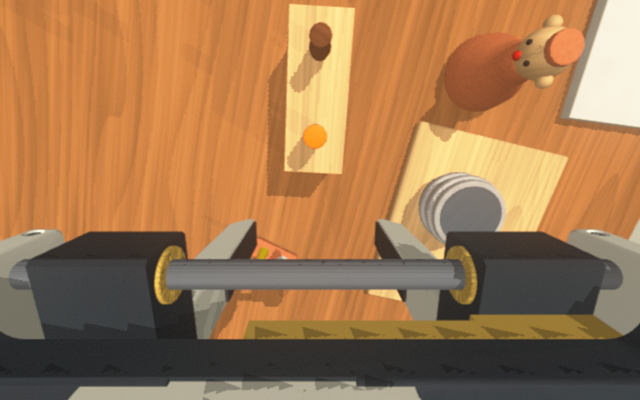

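```bash
python3 - <<'E'
from h import *
from workcell import env
c=dict(np.load('w4.npz')); p=plane(c,315,136.5,.168); print(p)
goal(env,(p[0],p[1],.139),13)
E
```

```text
[ 0.51182359 -0.30162477  0.168     ]
t 12.9333 tcp [ 0.5242 -0.3567  0.2987] z [-0.e+00  6.e-04 -1.e+00] ybear 13.05 w 0.07435138064069598 F [-0.14 -1.03  1.29]
tool units [1.877 0.013 5.323] turn z units 0.01
```

arm_command:
  linear:
    - [0.47,0,0]
    - [0.47,0,0]
    - [0.47,0,0]
    - [0.47,0,0]
    - [0,0,0.53]
    - [0,0,0.53]
    - [0,0,0.53]
    - [0,0,0.53]
    - [0,0,0.53]
    - [0,0,0.53]
    - [0,0,0.53]
    - [0,0,0.53]
    - [0,0,0.53]
    - [0,0,0.53]
    - [0,0,0]
    - [0,0,0]
    - [0,0,0]
  turn:
    - [0,0,0]
    - [0,0,0]
    - [0,0,0]
    - [0,0,0]
    - [0,0,0]
    - [0,0,0]
    - [0,0,0]
    - [0,0,0]
    - [0,0,0]
    - [0,0,0]
    - [0,0,0]
    - [0,0,0]
    - [0,0,0]
    - [0,0,0]
    - [0,0,0]
    - [0,0,0]
    - [0,0,0]

```text
clock: 14.35
ee_pos: [0.5116, -0.3025, 0.1406]
tool_rot: [1.954, 2.459, 0.001]
ft_force: [0.4, 0.4, -0.1]
grip_width: 0.0744
gripper_force: 0.0
```

arm_command:
  linear:
    - [0,0,0]
    - [0,0,0]
    - [0,0,0]
    - [0,0,0]
    - [0,0,0]
    - [0,0,0]
    - [0,0,0]
    - [0,0,0]
    - [0,0,0]
    - [0,0,0]
    - [0,0,0]
    - [0,0,0]
  turn:
    - [0,0,0]
    - [0,0,0]
    - [0,0,0]
    - [0,0,0]
    - [0,0,0]
    - [0,0,0]
    - [0,0,0]
    - [0,0,0]
    - [0,0,0]
    - [0,0,0]
    - [0,0,0]
    - [0,0,0]
  hand: 0

```text
clock: 15.35
ee_pos: [0.5112, -0.3032, 0.1396]
tool_rot: [-1.956, -2.459, 0.0]
ft_force: [0.1, -0.0, -0.2]
grip_width: 0.0235
gripper_force: 30.0
```

arm_command:
  linear:
    - [0,0,-0.2]
    - [0,0,-0.3]
    - [0,0,-0.4]
    - [0,0,-0.4]
    - [0,0,-0.4]
    - [0,0,-0.4]
    - [0,0,-0.4]
    - [0,0,-0.4]
    - [0,0,-0.4]
    - [0,0,-0.4]
    - [0,0,-0.4]
    - [0,0,-0.4]
    - [0,0,-0.4]
    - [0,0,-0.4]
    - [0,0,-0.4]
    - [0,0,-0.4]
    - [0,0,-0.4]
    - [0,0,-0.4]
    - [0,0,0]
    - [0,0,0]
  turn:
    - [0,0,0]
    - [0,0,0]
    - [0,0,0]
    - [0,0,0]
    - [0,0,0]
    - [0,0,0]
    - [0,0,0]
    - [0,0,0]
    - [0,0,0]
    - [0,0,0]
    - [0,0,0]
    - [0,0,0]
    - [0,0,0]
    - [0,0,0]
    - [0,0,0]
    - [0,0,0]
    - [0,0,0]
    - [0,0,0]
    - [0,0,0]
    - [0,0,0]

```text
clock: 17.02
ee_pos: [0.5114, -0.3033, 0.3472]
tool_rot: [1.955, 2.458, 0.0]
ft_force: [-0.3, -0.6, -2.5]
grip_width: 0.0235
gripper_force: 30.0
```

```bash
python3 - <<'E'
from h import *
from workcell import env
goal(env,(.5943,.1373,.345),13)
print(env.get_obs()['gripper_force'])
E
```

```text
t 17.0167 tcp [ 0.5114 -0.3033  0.3472] z [ 9.e-04 -7.e-04 -1.e+00] ybear 12.99 w 0.023486459899038064 F [-0.25 -0.63 -2.51]
tool units [13.69   5.996  0.067] turn z units -0.0
29.999793469905853
```

arm_command:
  linear:
    - [0.3,0.13,0]
    - [0.72,0.316,0]
    - [0.74,0.324,0]
    - [0.74,0.324,0]
    - [0.74,0.324,0]
    - [0.74,0.324,0]
    - [0.74,0.324,0]
    - [0.74,0.324,0]
    - [0.74,0.324,0]
    - [0.74,0.324,0]
    - [0.74,0.324,0]
    - [0.74,0.324,0]
    - [0.74,0.324,0]
    - [0.74,0.324,0]
    - [0.74,0.324,0]
    - [0.74,0.324,0]
    - [0.74,0.324,0]
    - [0.74,0.324,0]
    - [0.74,0.324,0]
    - [0.45,0.2,0]
  turn:
    - [0,0,0]
    - [0,0,0]
    - [0,0,0]
    - [0,0,0]
    - [0,0,0]
    - [0,0,0]
    - [0,0,0]
    - [0,0,0]
    - [0,0,0]
    - [0,0,0]
    - [0,0,0]
    - [0,0,0]
    - [0,0,0]
    - [0,0,0]
    - [0,0,0]
    - [0,0,0]
    - [0,0,0]
    - [0,0,0]
    - [0,0,0]
    - [0,0,0]

```text
clock: 18.68
ee_pos: [0.5954, 0.1526, 0.3457]
tool_rot: [-1.951, -2.46, 0.0]
ft_force: [-0.3, 0.2, -1.4]
grip_width: 0.0237
gripper_force: 30.0
```

arm_command:
  linear:
    - [0,0,0]
    - [0,0,0]
    - [0,0,0]
    - [0,0,0]
  turn:
    - [0,0,0]
    - [0,0,0]
    - [0,0,0]
    - [0,0,0]

```text
clock: 19.02
ee_pos: [0.596, 0.1478, 0.3462]
tool_rot: [-1.957, -2.457, 0.002]
ft_force: [-0.1, 0.7, -0.9]
grip_width: 0.0234
gripper_force: 30.0
```

```bash
python3 - <<'E'
from h import *
from workcell import env
goal(env,(.5943,.1373,.345),13)
c=snap(env,'scene','s5')
def pr(p):
    q=np.linalg.inv(c['pose'])@np.r_[p,1]; return (c['intrinsics']@(q[:3]/q[2]))[:2].round(1)
e=env.get_obs()['ee_pos']
for n,p in (('grip',e-[0,0,.002]),('band',e-[0,0,.082]),('tip',e-[0,0,.132]),('port',[.5943,.1373,.145])): print(n,pr(p))
i=c['image'][60:180,250:410]; cv2.imwrite('pics/s5c.png',cv2.resize(i,(800,600),interpolation=cv2.INTER_CUBIC)[:,:,::-1])
E
```

```text
t 19.0167 tcp [0.596  0.1478 0.3462] z [-7.e-04 -9.e-04 -1.e+00] ybear 12.92 w 0.02336934486206666 F [-0.13  0.7  -0.86]
tool units [-0.327 -0.135  0.04 ] turn z units -0.02
grip [341.3 106.4]
band [340.2 129.3]
tip [339.6 142.4]
port [337.1 161.3]
```

View pics/s5c.png

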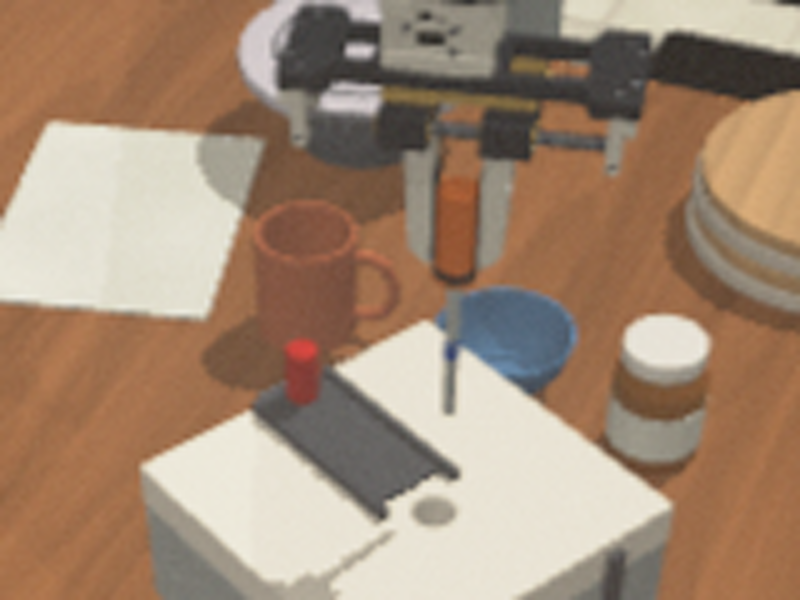

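The probe hangs upright with its tip at full-image (339.8,142.2), against a prediction of (339.6,142.4). The port sits at about (336.8,162). I'll measure the port from this view, then centre on it.

```bash
python3 - <<'E'
from h import *
from workcell import env
c=dict(np.load('s5.npz')); g=cv2.cvtColor(c['image'],cv2.COLOR_RGB2GRAY).astype(float)
x0,y0,x1,y1=330,156,345,168
s=g[y0:y1,x0:x1]; w=np.percentile(s,85); d=np.clip(w-s-12,0,40)
print(s.astype(int))
yy,xx=np.mgrid[y0:y1,x0:x1]; m=(d>15)&(xx>331)
n,l,st,ce=cv2.connectedComponentsWithStats(m.astype(np.uint8)); i=l[6,7] or 1
k=l==i; u,v=(xx[k]*d[k]).sum()/d[k].sum(),(yy[k]*d[k]).sum()/d[k].sum(); print(st[i],u,v,plane(c,u,v,.145))
goal(env,(.5943,.1370,.30))
E
```

```text
[[ 99 104  98 106 183 212 222 222 218 182 192 214 225 227 226]
 [ 95 109 107 183 225 227 228 228 227 222 224 226 229 227 228]
 [103 186 210 222 225 222 224 224 225 226 228 227 226 228 228]
 [211 223 225 223 208 189 186 188 201 214 225 227 229 227 228]
 [228 227 214 184 160 157 156 158 164 175 204 224 227 229 226]
 [227 226 196 153 144 148 149 155 157 159 172 210 224 228 227]
 [227 224 180 145 144 149 151 155 155 154 155 202 225 227 227]
 [227 225 198 155 143 149 152 157 156 154 165 216 228 229 226]
 [227 229 223 194 159 148 154 156 155 175 210 225 228 227 227]
 [227 227 228 221 218 206 201 202 212 220 225 228 228 228 227]
 [229 227 227 229 227 224 224 224 227 228 227 227 228 227 227]
 [228 228 228 227 227 228 228 227 227 225 227 228 227 227 228]]
[ 2  3  9  6 44] 336.15910465819724 161.832425892317 [0.59254069 0.13387816 0.145     ]
t 19.0667 tcp [0.5961 0.1478 0.3464] z [-4.e-04 -7.e-04 -1.e+00] ybear 12.92 w 0.023237818071853076 F [ 0.55 -0.11 -1.24]
tool units [-0.335 -0.139  1.545] turn z units None
```

arm_command:
  linear:
    - [-0.12,-0.05,0]
    - [-0.12,-0.06,0]
    - [-0.11,-0.05,0]
    - [0,0,0.3]
    - [0,0,0.3]
    - [0,0,0.3]
    - [0,0,0.3]
    - [0,0,0.3]
    - [0,0,0.3]
    - [0,0,0]
    - [0,0,0]
    - [0,0,0]
    - [0,0,0]
  turn:
    - [0,0,0]
    - [0,0,0]
    - [0,0,0]
    - [0,0,0]
    - [0,0,0]
    - [0,0,0]
    - [0,0,0]
    - [0,0,0]
    - [0,0,0]
    - [0,0,0]
    - [0,0,0]
    - [0,0,0]
    - [0,0,0]

```text
clock: 20.15
ee_pos: [0.5942, 0.1379, 0.2931]
tool_rot: [1.955, 2.459, 0.001]
ft_force: [0.3, 1.0, -1.6]
grip_width: 0.0237
gripper_force: 30.0
```

```bash
python3 - <<'E'
from h import *
from workcell import env
goal(env,(.5937,.1365,.292))
c=snap(env,'scene','s6'); T=snap(env,'wrist','w6')
def pr(p):
    q=np.linalg.inv(c['pose'])@np.r_[p,1]; return (c['intrinsics']@(q[:3]/q[2]))[:2].round(1)
e=env.get_obs()['ee_pos']
for n,p in (('grip',e-[0,0,.002]),('band',e-[0,0,.082]),('tip',e-[0,0,.132]),('below',[e[0],e[1],.145]),('port',[.5937,.1365,.145])): print(n,pr(p))
i=c['image'][115:175,300:380]; a=cv2.resize(i,(800,600),interpolation=cv2.INTER_CUBIC)[:,:,::-1]
cv2.imwrite('pics/s6c.png',a)
g=cv2.cvtColor(c['image'],cv2.COLOR_RGB2GRAY); print(g[145:168,328:348])
E
```

```text
t 20.15 tcp [0.5942 0.1379 0.2931] z [ 7.e-04  3.e-04 -1.e+00] ybear 13.01 w 0.023667879102464612 F [ 0.25  0.97 -1.62]
tool units [-0.043 -0.027  0.035] turn z units None
grip [338.7 123.7]
band [337.8 145.1]
tip [337.3 157.4]
below [337.1 161.2]
port [336.8 161.4]
[[ 82  88 115 171 218 228 228 228 166  83  82 166 220 227 227 228 227 228
  228 226]
 [ 88  84  89 115 157 215 229 228 163  79  76 191 225 227 227 227 229 227
  228 228]
 [ 97  95  84  89  99 152 198 223 177 100 100 206 229 227 227 227 227 226
  227 226]
 [101 100 100  87  86  99 127 176 164 125 129 207 227 228 227 229 228 228
  227 228]
 [101 101 102  98  86  80  91 114 123 123 136 210 227 227 226 228 226 228
  228 228]
 [101  99 102 100  94  85  84  87 115 123 134 209 227 226 227 227 228 227
  226 226]
 [100 101  97 103 104  98  93  86 113 123 120 185 222 228 227 225 227 227
  227 229]
 [102 103  97 102  99 101  99 100 114 120 112 129 173 219 227 228 227 229
  228 226]
 [101 102 102 101 101 102 102 104 115 119 108  99 115 166 218 228 227 227
  228 226]
 [104  99 101 102  99 101  99  99 114 117 107  85  88 110 207 227 22
[... 422 characters left out ...]
 228 228
  229 228]
 [211 223 228 228 214 184 161 156 155 157 167 176 205 224 227 228 228 227
  227 227]
 [217 228 227 227 197 154 145 145 151 152 154 156 175 209 224 227 227 227
  226 228]
 [212 227 228 223 182 145 147 148 150 156 158 155 158 203 225 228 228 226
  228 228]
 [215 226 228 227 193 151 148 149 154 156 157 153 164 214 227 227 227 228
  228 228]
 [226 227 227 209 177 158 147 147 152 154 156 175 212 224 228 227 227 227
  227 227]
 [207 193 191 177 171 205 214 206 204 201 213 220 227 227 228 228 228 227
  227 228]
 [197 168 171 204 217 224 228 226 225 225 226 228 228 228 226 228 227 228
  228 228]
 [177 168 203 225 228 227 228 226 227 227 227 227 228 228 227 227 228 229
  226 228]]
```

View pics/s6c.png

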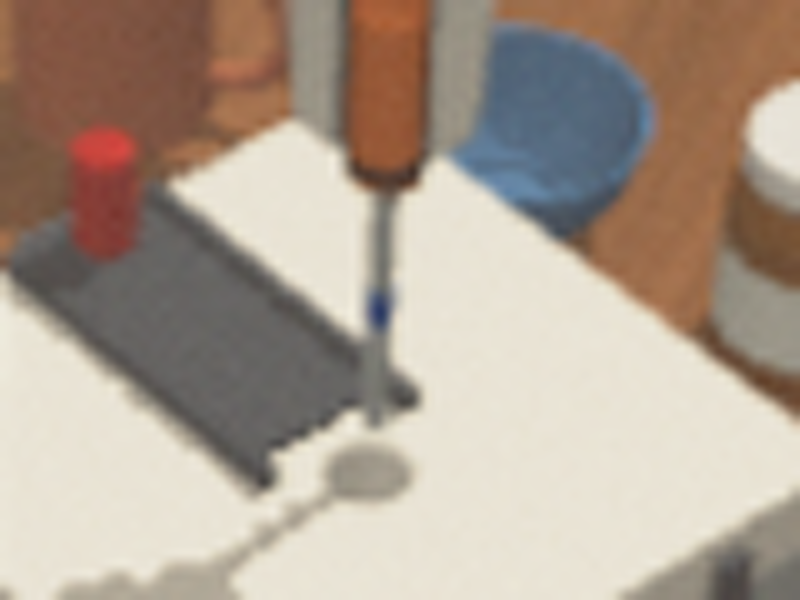

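The tip is about 12 mm above the lid at (337,157), and the port ellipse is centred at (336.4,161.9). The port is therefore about 3 mm towards -y from under the tip. I'll correct by a compromise between the wrist and scene estimates, then lower.

arm_command:
  linear:
    - [-0.05,-0.02,0]
    - [-0.05,-0.01,0]
    - [0,0,0]
    - [0,0,0]
    - [0,0,0]
    - [0,0,0]
    - [0,0,0.1]
    - [0,0,0.1]
    - [0,0,0.1]
    - [0,0,0.1]
    - [0,0,0.1]
    - [0,0,0.1]
    - [0,0,0.1]
    - [0,0,0.1]
    - [0,0,0]
    - [0,0,0]
  turn:
    - [0,0,0]
    - [0,0,0]
    - [0,0,0]
    - [0,0,0]
    - [0,0,0]
    - [0,0,0]
    - [0,0,0]
    - [0,0,0]
    - [0,0,0]
    - [0,0,0]
    - [0,0,0]
    - [0,0,0]
    - [0,0,0]
    - [0,0,0]
    - [0,0,0]
    - [0,0,0]

```text
clock: 21.58
ee_pos: [0.5937, 0.1346, 0.2684]
tool_rot: [-1.955, -2.459, 0.0]
ft_force: [-0.5, -0.4, -0.8]
grip_width: 0.0235
gripper_force: 30.0
```

```bash
python3 - <<'E'
from h import *
from workcell import env
goal(env,(.594,.135,.227))
c=snap(env,'scene','s7')
g=cv2.cvtColor(c['image'],cv2.COLOR_RGB2GRAY); print(g[154:168,329:345])
E
```

```text
t 21.5833 tcp [0.5937 0.1346 0.2684] z [-3.e-04 -0.e+00 -1.e+00] ybear 13.01 w 0.023541126630003694 F [-0.51 -0.39 -0.82]
tool units [0.012 0.014 1.38 ] turn z units None
[[102 100 102  99 101 101 106 102  93  90  83  85 115 207 226 228]
 [100 100 102 101 100  90  99 114 114 139 117  82 122 209 226 228]
 [100 101 103  96 104 182 168 127 120 194 182 192 214 223 228 228]
 [103  93 107 102 183 222 185 130 132 208 221 225 228 226 229 227]
 [ 89 102 188 212 222 226 186 131 131 205 225 227 228 228 227 227]
 [181 212 223 225 223 205 157 123 126 183 214 223 228 227 226 227]
 [223 228 228 216 184 163 139 124 120 152 175 203 223 228 228 229]
 [228 227 226 196 153 143 134 122 122 146 157 173 207 225 227 226]
 [228 226 224 181 144 144 135 121 120 145 156 156 205 223 228 228]
 [228 227 226 191 148 146 135 119 126 150 155 163 214 226 228 228]
 [228 228 210 177 156 147 142 137 144 154 177 212 226 228 227 226]
 [208 189 179 168 204 215 205 200 202 211 219 226 227 229 228 227]
 [176 169 170 205 224 227 225 223 226 227 229 227 227 228 228 228]
 [169 207 218 224 227 228 228 228 228 227 227 228 226 227 228 227]]
```

```bash
python3 - <<'E'
from h import *
for f,tcp in (('s5',(.5961,.1478,.3463)),('s6',(.5942,.1379,.2931)),('s7',(.5937,.1346,.2684))):
    c=dict(np.load(f+'.npz')); q=np.linalg.inv(c['pose'])
    def pr(p):
        r=q@np.r_[p,1]; return (c['intrinsics']@(r[:3]/r[2]))[:2]
    e=np.array(tcp); t=np.array([.428,-.904,0])*.004
    im=c['image'].astype(float); b=np.clip(im[:,:,2]-im[:,:,0]-25,0,None)
    u,v=pr(e-[0,0,.082]).round().astype(int); y,x=np.mgrid[v-4:v+6,u-3:u+4]; w=b[v-4:v+6,u-3:u+4]
    print(f,'blue',(x*w).sum()/w.sum(),(y*w).sum()/w.sum(),'pred front',pr(e-[0,0,.082]+t),'tip front pred',pr(e-[0,0,.132]+t),'rows',w.sum(1).astype(int))
E
```

```text
s5 blue 341.44897959183675 128.1173469387755 pred front [340.33402932 130.12463576] tip front pred [339.71983607 143.27047141] rows [21 23 24 51 23 29 25  0  0  0]
s6 blue 337.4109589041096 145.53424657534248 pred front [337.89664696 145.91286156] tip front pred [337.37202578 158.22718786] rows [ 0  0  0  2 31 39  1  0  0  0]
s7 blue 336.55555555555554 152.44444444444446 pred front [337.0842339  152.71378833] tip front pred [336.59040708 164.66660881] rows [ 0  0  0  1 33 29  0  0  0  0]
```

```bash
python3 - <<'E'
from h import *
from workcell import env
c=dict(np.load('s7.npz'));p=plane(c,336.9,162.2,.145);print(p); goal(env,(p[0],p[1],.227))
E
```

```text
[0.59529239 0.13321646 0.145     ]
t 21.6333 tcp [0.5937 0.1346 0.2686] z [-1.e-04  0.e+00 -1.e+00] ybear 13.0 w 0.02363597802240856 F [ 0.33  0.11 -0.99]
tool units [-0.057  0.04   1.386] turn z units None
```

The two estimates disagree by 3 mm, and the current position is near their midpoint. I'll nudge slightly and finish lowering.

arm_command:
  linear:
    - [0,0.03,0]
    - [0,0,0]
    - [0,0,0.1]
    - [0,0,0.1]
    - [0,0,0.1]
    - [0,0,0.1]
    - [0,0,0.1]
    - [0,0,0.1]
    - [0,0,0.1]
    - [0,0,0.1]
    - [0,0,0.1]
    - [0,0,0.1]
    - [0,0,0.1]
    - [0,0,0.1]
    - [0,0,0.1]
    - [0,0,0.08]
    - [0,0,0]
    - [0,0,0]
    - [0,0,0]
    - [0,0,0]
  turn:
    - [0,0,0]
    - [0,0,0]
    - [0,0,0]
    - [0,0,0]
    - [0,0,0]
    - [0,0,0]
    - [0,0,0]
    - [0,0,0]
    - [0,0,0]
    - [0,0,0]
    - [0,0,0]
    - [0,0,0]
    - [0,0,0]
    - [0,0,0]
    - [0,0,0]
    - [0,0,0]
    - [0,0,0]
    - [0,0,0]
    - [0,0,0]
    - [0,0,0]

```text
clock: 23.3
ee_pos: [0.5947, 0.1348, 0.2274]
tool_rot: [1.956, 2.458, 0.0]
ft_force: [-0.7, -0.7, -0.5]
grip_width: 0.0235
gripper_force: 30.0
```

```bash
python3 - <<'E'
from h import *
from workcell import env
goal(env,(.5946,.1347,.227))
c=snap(env,'scene','s8'); w=snap(env,'wrist','w8')
i=c['image'][135:175,310:363]; cv2.imwrite('pics/s8c.png',cv2.resize(i,(795,600),interpolation=cv2.INTER_CUBIC)[:,:,::-1])
E
```

```text
t 23.3 tcp [0.5947 0.1348 0.2274] z [ 3.e-04  1.e-04 -1.e+00] ybear 13.0 w 0.023502380808549873 F [-0.72 -0.71 -0.5 ]
tool units [-0.003 -0.004  0.013] turn z units None
```

View pics/s8c.png

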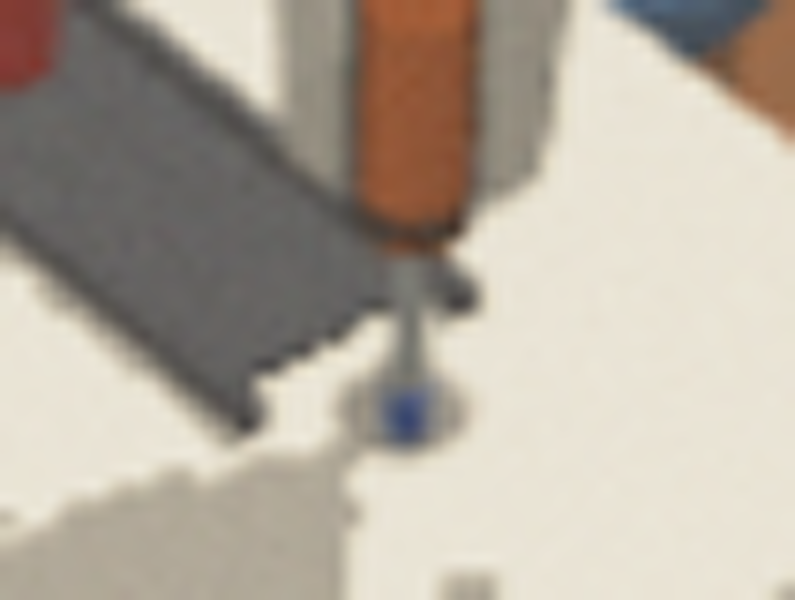

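The blue band sits in the port mouth at crop (406,412), with the hole centred near (402,408), and nothing is touching. I'll make a last 1 mm nudge, let it settle and hand in.

arm_command:
  linear:
    - [-0.03,0,0]
    - [0,0,0]
    - [0,0,0]
    - [0,0,0]
    - [0,0,0]
    - [0,0,0]
  turn:
    - [0,0,0]
    - [0,0,0]
    - [0,0,0]
    - [0,0,0]
    - [0,0,0]
    - [0,0,0]

```text
clock: 23.9
ee_pos: [0.5948, 0.1339, 0.2272]
tool_rot: [-1.956, -2.459, 0.0]
ft_force: [-0.2, 0.2, -1.9]
grip_width: 0.0236
gripper_force: 30.0
```

```bash
python3 -c "
from workcell import env
print(env.job_done())"
```

```text
the job is handed in; nothing more can be done
None
```

I handed the job in at about 24 s with the shutter out at its stop and the probe held upright in the port, blue band level with the lid to within my measurements; the judge returned no verdict, and my two camera estimates of the port's centre differed by about 3 mm, so I settled between them.

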